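# Clear the driver and hold the jog key of a paper transport unit

## Robot

A 6-joint arm with a two-finger parallel gripper is mounted at the origin on the work surface. World frame = base frame: x ahead of the robot, y to its left, z up, the work surface at z = 0. Lengths are in m, angles in rad, forces in N, time in s.
With the tool pointing down it reaches from about 0.15 to 0.775 m from the base axis. Payload 6.1 kg.
Tool frame: the origin (TCP) lies midway between the tips of the shut fingers; the grasp point (between the pads) lies 19 mm behind it (arm.hold_point_z is the distance from the TCP to the grasp point, in m); x points along the fingers, y is the direction in which the jaws open and shut, and the axes are right-handed (so a half turn about x gives the same grasp; the last joint's range is limited). The gripper opens to 85 mm and grips with 20 to 120 N. Pads are 22 mm wide; open, the fingers measure 114 mm over their backs; the gripper's body (76 mm by 85 mm) begins 54 mm behind the grasp point. The pads swing forward as they close: fully open they stand 13 mm farther back than shut.
Start: joints at [-1.234, 0.126, -0.04, 1.405, 0, 1.571], TCP at [0.173, -0.495, 0.231] pointing down, gripper open.
Joint ranges: [-2.72, 2.72], [-0.95, 1.95], [-1.27, 1.35], [-1.78, 2.02], [-1.46, 1.47], [-3.14, 3.14]. Speed limits (rad/s): [2.39, 2.39, 3.01, 3.14, 3.14, 3.14].

## Interface

Orientations are given as a rotation vector (axis times angle).
In Python, from rig import arm, capture, workorder gives the robot as it stands. The module is installed in compiled form; this text tells all that it offers.
- The arm moves only by the tool carry_out, never from a script. Its argument "rows" is a list of rows, each an object of numbers: "rx", "ry", "rz": the turn, a rotation vector about the tool's x, y, z in degrees; "tx", "ty", "tz": the shift along the tool's x, y, z in cm; "claw": the finger opening in cm, from 0 to 8.54. A call has 1 to 12 rows; each row is the pose to reach, as a shift and turn from the pose commanded when the call began, along the tool's axes at that moment; what a row does not reach only later rows make up. A row lasts 1/12 s, in which the tool goes at most 41.7 mm and 7.16 degrees, less where a joint would pass 70% of its speed; a pose out of reach is approached as far as the arm can. A call with a gripper value outside its range is refused whole. The fingers move at their own pace and stop on an object; the grip force is fixed at half the most. Time passes only in rows, so rows that repeat a pose let the fingers close. It gives the time, the measured TCP pose, the force and the opening at its end, in the units of the state.
- arm.get_obs(): the state, without advancing time (a new reading comes with each control period).
- capture(name): name is "scene" or "top" or "wrist"; returns a dict with "img" (400x640x3 uint8, blue, green, red), "intrinsics" (3x3 intrinsics, pixels), "k1" (the pictures are not rectified: a ray, as slopes to the right and down, at radius r is drawn at 1 + k1 r^2 times it, then the intrinsics apply), "cam_to_world" (4x4, takes a point from camera to world coordinates); the wrist camera has in their place "T_tool_cam" (4x4, takes a point from camera to tool coordinates, whose origin is the TCP and whose axes are the tool frame's). Camera axes: x right, y up, looking along -z (the intrinsics and any distortion apply to the point x, -y, -z); pixel columns grow to the right and rows downward; lengths in m; the calibration is good to about 2 mm. A picture is of the moment at which its call begins: read the wrist's pose just before it. There is no depth.
- workorder.close_job(): hands the job in, once; it reports no verdict.
The state is a dict: "time": time; "q": joint angles; "qvel": joint speeds; "tau": joint torques, N m; "tool_pos": TCP position; "tool_rot": TCP orientation; "wrist_force": force on the tool from outside, world axes, zero at the start; "torque": the same for the moment, N m; "finger_gap": finger opening in m.
Only numpy, scipy, OpenCV 4.12 (cv2) and the standard library are available. Lean on these libraries where they do the work, as an engineer would, in place of code of your own. Each camera call takes 0.05 s, during which the arm holds its last target. There are 200 camera calls.

## Task

Get the paper transport unit ready to jog: first take the hex driver that was left standing in the guide cover's screw hole and stand it upright in the tool cup. Then take the switch key from the key block, work it past the stiff pins until it is fully home in the key switch on the unit, turn it a quarter turn clockwise to the stop and hold it there: the switch springs back when let go, so finish with the key still gripped and turned. Leave the cup standing and the other things on the bench where they are.

Things in the scene. Friction and masses are not known exactly. Their poses are not given: they have to be found in the camera images.
- unit: paper transport unit of a printer, fixed to the bench: 170 mm (its x) by 300 mm (its y), 78 mm tall, origin at the centre of its underside. Rubber feed rollers on steel shafts along y on the robot's side, a flat black guide cover (top 70 mm up) on the far half, a grey drive box (75 mm wide, top 72 mm up) at its -y end that carries the key switch.
- screw_hole (a point): centre of the mouth of the screw access hole in the black guide cover (70 mm above the bench): a round hole of 8 mm, 36 mm deep, in which the driver stands at the start.
- driver: hex driver, 175 mm long, 90 g, origin at its tip, z axis along it towards the handle: steel shank of 6 mm over the first 85 mm, then a black round handle of 26 mm diameter from 85 to 175 mm. It stands handle up in the screw hole, tip 36 mm below the hole's mouth, leaning up to about 3 degrees; pull it straight up.
- driver_handle (a point): grip point on the axis of the driver's handle, 152 mm from the tip, 23 mm below the handle's end.
- tool_cup: loose steel cup, open at the top, 100 mm tall, 66 mm across at the rim, 3 mm wall, 400 g; origin at the centre of its underside.
- tool_cup_rim (a point): centre of the cup's mouth, 100 mm up.
- tool_cup_in (a point): centre of the cup's inner floor, some 5 mm up. A driver let go in the cup leans on the wall, at some 0.3 rad.
- key_block: grey plastic block on the bench, fixed, 64 by 56 mm, 36 mm tall, with three parallel slots in its top (long side along the block's x); origin at the centre of its underside. The key stands in the middle slot, the other two are empty.
- key: switch key, 30 g, blade down in the key block. Origin: middle of its shoulder (underside of the head), which rests on the block; z up. Black head 9 mm thick (y): neck 14 mm wide (x) up to 8 mm, then a flat bow 28 mm wide (x), 8 to 38 mm up. Steel blade below: 9 mm (x) by 3 mm (y), 30 mm long, last 4 mm tapered to 4 by 1.2 mm. Same either way round (half a turn about z).
- key_head (a point): middle of the flat bow, 24 mm above the key's origin; pinch it across its 9 mm thickness (key's y).
- keyhole (a point): centre of the keyway's mouth in the key switch's brass face, 78 mm above the bench, in a 36 mm steel bezel; it turns with the cylinder. z up, x along the slot (10.4 mm), y across it (4 mm, flared to 8). The key is home, 30 mm in, when its origin is here. Two side pins (9, 16 mm in) and a sprung tail pin (from 24 mm) resist, 5 to 15 N in all; the tail pin lifts a key let go early.
- key_switch (a joint): angle of the key switch's cylinder in rad: 0 at rest, growing clockwise seen from above, to the stop at 1.58. Until the key is within about 1.5 mm of home the tail pin blocks it at 0.1 to 0.3 rad (do not force it: over 0.5 N m overruns the block). A spring turns it back: 0.03 N m at rest, 0.09 at the stop. Play of the key in the slot makes it lag the hand by some 0.15 to 0.2 rad.
- cleaner: bystander: white plastic bottle, 56 mm across, 150 mm tall; origin under its centre.
- screw_dish: bystander: dark steel dish, 100 mm across, 30 mm tall; origin under its centre.
- spare_roller: bystander: black rubber feed roller standing on end, 32 mm across, 25 mm tall; origin under its centre.

How it is judged:
By the outcome, as a careful person would: the job done as asked, in the order asked, and still so for the second after the job is handed in, while the arm keeps its last pose, push and grip.
It also fails if it takes over 67 s, if anything falls off the work surface, if the arm or the gripper's body presses on something with over 40 N, if the wrist force passes 120 N, or if a joint passes its speed limit or range.

## Working session

There is one attempt and no reset: what is moved stays moved. The work goes in short steps, Python scripts to look and compute and a tool call to move; the robot and the scene stay as the last step left them, time stands still between calls to the robot, and variables do not carry over. Pictures are saved under pics/ and viewed, about 8 in all and at most 12, crops included, and the job is handed in when it is done.

Besides the shell and the picture viewer there is one more tool, called after ">>>" by a JSON object that holds its "api" and its "payload". carry_out: Moves the arm, as the interface text tells. Its arguments: {"type":"object","properties":{"rows":{"type":"array"}},"required":["rows"]}

```bash
mkdir -p pics; cat > h.py <<'E'
import numpy as np, cv2
from scipy.spatial.transform import Rotation as R
from rig import arm, capture, workorder
def cam(name):
    o=arm.get_obs(); c=capture(name)
    if name=="wrist":
        T=np.eye(4);T[:3,:3]=R.from_rotvec(o["tool_rot"]).as_matrix();T[:3,3]=o["tool_pos"]
        c["cam_to_world"]=T@c["T_tool_cam"]
    return c
def ray(c,u,v):
    K=np.array(c["intrinsics"]);p=cv2.undistortPoints(np.array([[[u,v]]],float),K,np.array([c["k1"],0,0,0.]))[0,0]
    T=np.array(c["cam_to_world"]);return T[:3,3],T[:3,:3]@np.array([p[0],-p[1],-1])
def at_z(c,u,v,z):
    o,d=ray(c,u,v);return o+d*(z-o[2])/d[2]
def proj(c,P):
    T=np.linalg.inv(np.array(c["cam_to_world"]));p=T[:3,:3]@np.array(P,float)+T[:3,3]
    x=np.array([p[0],-p[1],-p[2]]);
    r,_=cv2.projectPoints(x.reshape(1,1,3),np.zeros(3),np.zeros(3),np.array(c["intrinsics"]),np.array([c["k1"],0,0,0.]));return r.ravel()
def tri(*rs):
    A=0;b=0
    for o,d in rs:
        d=d/np.linalg.norm(d);M=np.eye(3)-np.outer(d,d);A=A+M;b=b+M@o
    return np.linalg.solve(A,b)
import pickle
def save(n,f):
    c=cam(n);cv2.imwrite(f"pics/{f}.png",c["img"]);pickle.dump({k:np.array(v) for k,v in c.items()},open(f"pics/{f}.pkl","wb"));return c
def load(f): return pickle.load(open(f"pics/{f}.pkl","rb"))
E
python3 - <<'E'
from h import *
np.set_printoptions(precision=3,suppress=True)
o=arm.get_obs();print(o,arm.hold_point_z)
for n in("scene","top","wrist"):
    c=save(n,n+"0");print(n,c["cam_to_world"],c["intrinsics"][0],c["k1"])
    if n=="wrist":print(c["T_tool_cam"])
E
```

```text
{'time': 0.0, 'q': array([-1.234,  0.126, -0.041,  1.405, -0.   ,  1.571]), 'qvel': array([ 0.001, -0.   , -0.002, -0.001, -0.003, -0.001]), 'tau': array([  0.   , -43.591,  35.292,   0.017,   0.   ,   0.   ]), 'tool_pos': array([ 0.173, -0.495,  0.231]), 'tool_rot': array([ 2.039,  0.348, -2.04 ]), 'wrist_force': array([-0.235,  0.02 ,  0.201]), 'torque': array([ 0.017, -0.003,  0.027]), 'finger_gap': 0.08517081659959413} 0.0187
scene [[-0.746 -0.481  0.461  0.896]
 [ 0.666 -0.54   0.514  0.44 ]
 [ 0.001  0.69   0.723  0.742]
 [ 0.     0.     0.     1.   ]] [369.636   0.    318.856] 0.0072988115069037105
top [[-0.028  0.99  -0.138  0.36 ]
 [-1.    -0.028  0.     0.016]
 [-0.003  0.137  0.991  1.263]
 [ 0.     0.     0.     1.   ]] [473.699   0.    320.892] -0.1064074376843619
wrist [[ 0.331  0.911  0.246  0.235]
 [-0.944  0.32   0.084 -0.472]
 [-0.002 -0.26   0.966  0.374]
 [ 0.     0.     0.     1.   ]] [333.529   0.    319.6  ] 0.011286436122997803
[[ 0.001  0.26  -0.966 -0.143]
 [ 1.    -0.001  0.    -0.002]
 [-0.    -0.966 -0.26  -0.065]
 [ 0.     0.     0.     1.   ]]
```

View pics/top0.png

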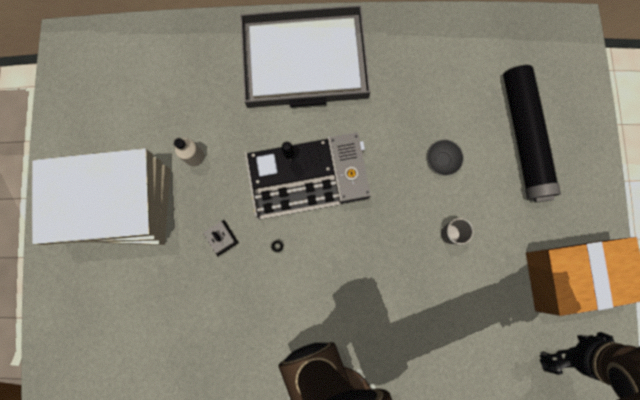

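View pics/scene0.png

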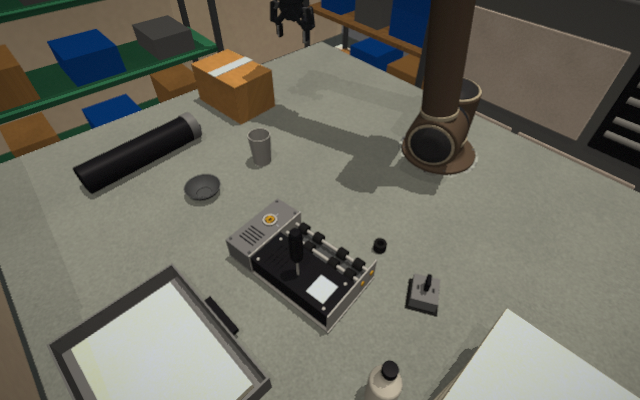

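```bash
python3 - <<'E'
from h import *
t=load("top0")["img"];s=load("scene0")["img"]
def cr(i,x,y,w,h,k): 
    z=cv2.resize(i[y:y+h,x:x+w],None,fx=k,fy=k,interpolation=cv2.INTER_CUBIC)
    for a in range(0,w,10): cv2.line(z,(a*k,0),(a*k,8 if a%50 else 16),(0,255,255),1)
    for a in range(0,h,10): cv2.line(z,(0,a*k),(8 if a%50 else 16,a*k),(0,255,255),1)
    return z
A=cr(t,240,130,130,90,4);B=cr(t,200,210,60,50,4);C=cr(t,440,210,60,40,4)
D=np.zeros((600,800,3),np.uint8)
D[:360,:520]=A;D[:200,540:780]=B;D[210:370,540:780]=C
E=cr(s,235,215,60,75,3);D[370:595,:180]=E
F=cr(s,250,195,40,40,5);D[380:580,190:390]=F
G=cr(s,405,265,40,50,4);D[380:580,400:560]=G
H=cr(s,240,120,40,50,4);D[380:580,580:740]=H
cv2.imwrite("pics/c1.png",D)
E
```

```text
(no output)
```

View pics/c1.png

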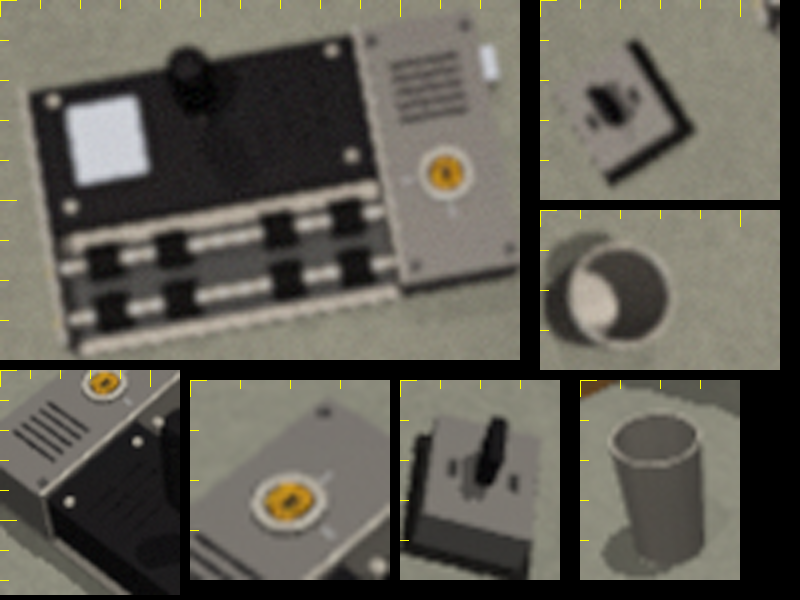

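```bash
python3 - <<'E'
from h import *
np.set_printoptions(precision=4,suppress=True)
t=load("top0");s=load("scene0")
for n,(a,z) in dict(drvtop=((286.5,146),.208),keyhole=((351.5,173),.078),cup=((459.3,231.2),.1),key=((216.5,236.2),.074),
  slotL=((212.5,240.7),.036),slotR=((224,234),.036),bc1=((234,242.5),.036)).items():
    print(n,at_z(t,*a,z))
for n,(a,z) in dict(keyhole=((269.6,219),.078),cup=((258.7,135),.1),key=((429.3,275.7),.074),drvtop=((295.5,229),.209)).items():
    print(n,at_z(s,*a,z))
# unit axes: drive box long edge, cover edges (top)
u=lambda x,y:(240+x/4,130+y/4)
for p,q,z in((u(30,92),u(355,35),.07),(u(370,40),u(402,265),.07),(u(85,350),u(395,292),.0),(u(65,240),u(375,185),.07)):
    P,Q=at_z(t,*p,z),at_z(t,*q,z);d=Q-P;print("edge",P[:2],Q[:2],np.degrees(np.arctan2(d[1],d[0])),np.linalg.norm(d))
print(tri(ray(t,286.5,146),ray(s,295.5,229)),tri(ray(t,351.5,173),ray(s,269.6,219)),tri(ray(t,459.3,231.2),ray(s,258.7,135)),tri(ray(t,216.5,236.2),ray(s,429.3,275.7)))
E
```

```text
drvtop [0.6436 0.0902 0.208 ]
keyhole [ 0.6027 -0.0652  0.078 ]
cup [ 0.4442 -0.3261  0.1   ]
key [0.4512 0.281  0.074 ]
slotL [0.4426 0.3001 0.036 ]
slotR [0.4593 0.2698 0.036 ]
bc1 [0.4365 0.2436 0.036 ]
keyhole [ 0.6013 -0.0638  0.078 ]
cup [ 0.4438 -0.3255  0.1   ]
key [0.4437 0.2811 0.074 ]
drvtop [0.6381 0.0872 0.209 ]
edge [0.6652 0.2015] [ 0.6968 -0.0101] -81.51265205573816 0.2140033375287325
edge [ 0.6931 -0.0197] [ 0.5448 -0.0354] -173.9672903138685 0.14915336791628192
edge [0.504  0.1763] [ 0.5374 -0.0331] -80.94230470651608 0.21201292308457786
edge [0.5672 0.1795] [ 0.5972 -0.0199] -81.44660690054394 0.20159497416053437
[0.6413 0.0903 0.2145] [ 0.602  -0.0645  0.0781] [ 0.444  -0.3259  0.0999] [0.4497 0.2812 0.081 ]
```

```bash
cat >> h.py <<'E'
def Rdown(yaw):  # yaw deg of tool y in world, tool x down
    a=np.radians(yaw);x=np.array([0,0,-1.]);y=np.array([np.cos(a),np.sin(a),0]);return np.column_stack([x,y,np.cross(x,y)])
def go(pos,yaw=None,Rt=None,cur=None):
    o=arm.get_obs();p,r=cur if cur else (o["tool_pos"],o["tool_rot"]);C=R.from_rotvec(r).as_matrix()
    if Rt is None: Rt=C if yaw is None else Rdown(yaw)
    t=C.T@(np.array(pos)-p)*100;w=np.degrees(R.from_matrix(C.T@Rt).as_rotvec())
    print("t",np.round(t,2),"r",np.round(w,2),"| tool y yaw",round(np.degrees(np.arctan2(C[1,1],C[0,1])),2),"x axis",np.round(C[:,0],4))
E
python3 - <<'E'
from h import *
go([.62,0,.27],8)
E
```

```text
t [ -3.89 -31.98 -58.52] r [-7.87e+01 -5.00e-02  6.00e-02] | tool y yaw -70.7 x axis [-4.0e-04  1.1e-03 -1.0e+00]
```

>>> {"api": "carry_out", "payload": {"rows": [{"tx": -4,"ty": -32,"tz": -58.5,"rx": -78.7},{"tx": -4,"ty": -32,"tz": -58.5,"rx": -78.7},{"tx": -4,"ty": -32,"tz": -58.5,"rx": -78.7},{"tx": -4,"ty": -32,"tz": -58.5,"rx": -78.7},{"tx": -4,"ty": -32,"tz": -58.5,"rx": -78.7},{"tx": -4,"ty": -32,"tz": -58.5,"rx": -78.7},{"tx": -4,"ty": -32,"tz": -58.5,"rx": -78.7},{"tx": -4,"ty": -32,"tz": -58.5,"rx": -78.7},{"tx": -4,"ty": -32,"tz": -58.5,"rx": -78.7},{"tx": -4,"ty": -32,"tz": -58.5,"rx": -78.7},{"tx": -4,"ty": -32,"tz": -58.5,"rx": -78.7},{"tx": -4,"ty": -32,"tz": -58.5,"rx": -78.7}]}}

```text
invalid input at $.rows[0]: expected keys rx, ry, rz, tx, ty, tz, claw
```

```bash
python3 - <<'E'
from h import *
go([.62,0,.27],8)
E
```

```text
t [ -3.89 -31.98 -58.52] r [-7.87e+01 -5.00e-02  6.00e-02] | tool y yaw -70.7 x axis [-4.0e-04  1.1e-03 -1.0e+00]
```

All keys are needed.

>>> {"api": "carry_out", "payload": {"rows": [{"rx": -78.7,"ry": 0,"rz": 0,"tx": -4,"ty": -32,"tz": -58.5,"claw": 8.5},{"rx": -78.7,"ry": 0,"rz": 0,"tx": -4,"ty": -32,"tz": -58.5,"claw": 8.5},{"rx": -78.7,"ry": 0,"rz": 0,"tx": -4,"ty": -32,"tz": -58.5,"claw": 8.5},{"rx": -78.7,"ry": 0,"rz": 0,"tx": -4,"ty": -32,"tz": -58.5,"claw": 8.5},{"rx": -78.7,"ry": 0,"rz": 0,"tx": -4,"ty": -32,"tz": -58.5,"claw": 8.5},{"rx": -78.7,"ry": 0,"rz": 0,"tx": -4,"ty": -32,"tz": -58.5,"claw": 8.5},{"rx": -78.7,"ry": 0,"rz": 0,"tx": -4,"ty": -32,"tz": -58.5,"claw": 8.5},{"rx": -78.7,"ry": 0,"rz": 0,"tx": -4,"ty": -32,"tz": -58.5,"claw": 8.5},{"rx": -78.7,"ry": 0,"rz": 0,"tx": -4,"ty": -32,"tz": -58.5,"claw": 8.5},{"rx": -78.7,"ry": 0,"rz": 0,"tx": -4,"ty": -32,"tz": -58.5,"claw": 8.5},{"rx": -78.7,"ry": 0,"rz": 0,"tx": -4,"ty": -32,"tz": -58.5,"claw": 8.5},{"rx": -78.7,"ry": 0,"rz": 0,"tx": -4,"ty": -32,"tz": -58.5,"claw": 8.5}]}}

```text
time: 1.15
tool_pos: [0.5085, -0.1228, 0.2613]
tool_rot: [1.101, 1.274, -1.102]
wrist_force: [0.3, -1.0, 0.7]
finger_gap: 0.0853
```

```bash
python3 - <<'E'
from h import *
go([.62,0,.27],8)
E
```

```text
t [ -0.88  12.81 -10.53] r [0.32 0.01 0.01] | tool y yaw 8.32 x axis [-1.e-04 -1.e-04 -1.e+00]
```

>>> {"api": "carry_out", "payload": {"rows": [{"rx": 0,"ry": 0,"rz": 0,"tx": -1,"ty": 12.8,"tz": -10.5,"claw": 8.5},{"rx": 0,"ry": 0,"rz": 0,"tx": -1,"ty": 12.8,"tz": -10.5,"claw": 8.5},{"rx": 0,"ry": 0,"rz": 0,"tx": -1,"ty": 12.8,"tz": -10.5,"claw": 8.5},{"rx": 0,"ry": 0,"rz": 0,"tx": -1,"ty": 12.8,"tz": -10.5,"claw": 8.5},{"rx": 0,"ry": 0,"rz": 0,"tx": -1,"ty": 12.8,"tz": -10.5,"claw": 8.5},{"rx": 0,"ry": 0,"rz": 0,"tx": -1,"ty": 12.8,"tz": -10.5,"claw": 8.5},{"rx": 0,"ry": 0,"rz": 0,"tx": -1,"ty": 12.8,"tz": -10.5,"claw": 8.5}]}}

```text
time: 1.73
tool_pos: [0.6195, -0.0028, 0.2705]
tool_rot: [1.104, 1.273, -1.107]
wrist_force: [0.0, -0.2, 1.1]
finger_gap: 0.085
```

```bash
python3 - <<'E'
from h import *
c=save("wrist","w1");print(arm.get_obs()["tool_pos"],arm.get_obs()["qvel"].round(3));print(proj(c,[.6025,-.0645,.078]),proj(c,[.641,.09,.209]))
E
```

```text
[ 0.61925191 -0.00339984  0.27103254] [-0.016 -0.017 -0.007 -0.001  0.002  0.002]
[296.56360469 236.5460241 ] [380.40876078  75.7618781 ]
```

View pics/w1.png

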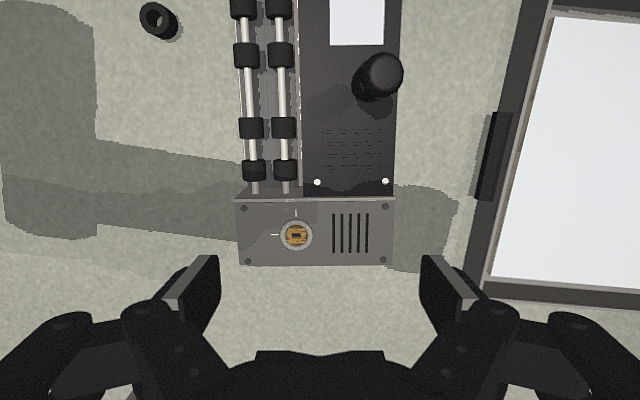

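```bash
python3 - <<'E'
from h import *
i=load("w1")["img"]
a=cv2.resize(i[40:120,335:415],None,fx=5,fy=5,interpolation=cv2.INTER_CUBIC);a=cv2.convertScaleAbs(a,alpha=2.2)
b=cv2.resize(i[210:260,271:321],None,fx=8,fy=8,interpolation=cv2.INTER_CUBIC)
cv2.imwrite("pics/c2.png",np.hstack([a,b]))
E
```

```text
(no output)
```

View pics/c2.png

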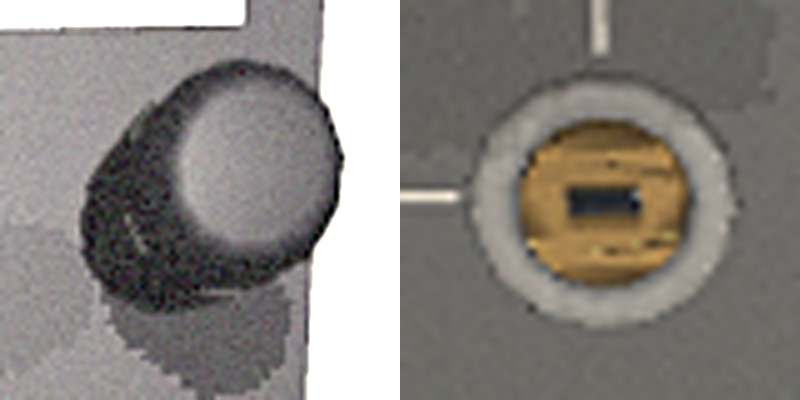

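```bash
python3 - <<'E'
from h import *
np.set_printoptions(precision=4,suppress=True)
c=load("w1");t=load("top0")
top=at_z(c,382.6,73,.209);bot=at_z(c,366.2,87.2,.119);print("top",top,"bot",bot,"lean",np.degrees(np.arctan(np.linalg.norm((top-bot)[:2])/.09)))
print("hole",at_z(c,362,95,.07),"keyhole",at_z(c,296.4,235.25,.078),tri(ray(c,382.6,73),ray(t,286.5,146)))
q=arm.get_obs()["q"];print(q)
g=bot+(top-bot)*(186-119)/90;print("grip",g);go([*g[:2],.26])
E
```

```text
top [0.642  0.0916 0.209 ] bot [0.6447 0.091  0.119 ] lean 1.8024896179781855
hole [0.6478 0.0879 0.07  ] keyhole [ 0.6021 -0.0631  0.078 ] [0.6394 0.0893 0.2241]
[-0.0054  0.3181  0.2889  1.5424 -0.0003  1.4263]
grip [0.6427 0.0915 0.186 ]
t [ 1.1   3.64 -9.07] r [0. 0. 0.] | tool y yaw 7.97 x axis [-0.0008 -0.0003 -1.    ]
```

>>> {"api": "carry_out", "payload": {"rows": [{"rx": 0,"ry": 0,"rz": 0,"tx": 0,"ty": 3.6,"tz": -9.1,"claw": 8.5},{"rx": 0,"ry": 0,"rz": 0,"tx": 0,"ty": 3.6,"tz": -9.1,"claw": 8.5},{"rx": 0,"ry": 0,"rz": 0,"tx": 0,"ty": 3.6,"tz": -9.1,"claw": 8.5},{"rx": 0,"ry": 0,"rz": 0,"tx": 3,"ty": 3.6,"tz": -9.1,"claw": 8.5},{"rx": 0,"ry": 0,"rz": 0,"tx": 6,"ty": 3.6,"tz": -9.1,"claw": 8.5},{"rx": 0,"ry": 0,"rz": 0,"tx": 9,"ty": 3.6,"tz": -9.1,"claw": 8.5},{"rx": 0,"ry": 0,"rz": 0,"tx": 10.4,"ty": 3.6,"tz": -9.1,"claw": 8.5},{"rx": 0,"ry": 0,"rz": 0,"tx": 10.4,"ty": 3.6,"tz": -9.1,"claw": 8.5},{"rx": 0,"ry": 0,"rz": 0,"tx": 10.4,"ty": 3.6,"tz": -9.1,"claw": 5},{"rx": 0,"ry": 0,"rz": 0,"tx": 10.4,"ty": 3.6,"tz": -9.1,"claw": 4},{"rx": 0,"ry": 0,"rz": 0,"tx": 10.4,"ty": 3.6,"tz": -9.1,"claw": 3.5},{"rx": 0,"ry": 0,"rz": 0,"tx": 10.4,"ty": 3.6,"tz": -9.1,"claw": 3}]}}

```text
time: 2.78
tool_pos: [0.6436, 0.092, 0.1692]
tool_rot: [1.108, 1.27, -1.104]
wrist_force: [0.1, 0.3, -0.4]
finger_gap: 0.0383
```

>>> {"api": "carry_out", "payload": {"rows": [{"rx": 0,"ry": 0,"rz": 0,"tx": 0,"ty": 0,"tz": 0,"claw": 2.2},{"rx": 0,"ry": 0,"rz": 0,"tx": 0,"ty": 0,"tz": 0,"claw": 1.5},{"rx": 0,"ry": 0,"rz": 0,"tx": 0,"ty": 0,"tz": 0,"claw": 1.5},{"rx": 0,"ry": 0,"rz": 0,"tx": 0,"ty": 0,"tz": 0,"claw": 1},{"rx": 0,"ry": 0,"rz": 0,"tx": 0,"ty": 0,"tz": 0,"claw": 1},{"rx": 0,"ry": 0,"rz": 0,"tx": 0,"ty": 0,"tz": 0,"claw": 1}]}}

```text
time: 3.28
tool_pos: [0.6433, 0.0923, 0.1687]
tool_rot: [1.107, 1.27, -1.104]
wrist_force: [-1.1, 0.4, 5.9]
finger_gap: 0.0245
```

```bash
python3 - <<'E'
from h import *
o=arm.get_obs();print(o["tool_pos"],o["wrist_force"],o["finger_gap"],o["torque"])
E
```

```text
[0.64331777 0.09227753 0.16867598] [-1.14472176  0.40054891  5.89076176] 0.024543010417963845 [-0.07535381  0.22415642  0.02973533]
```

>>> {"api": "carry_out", "payload": {"rows": [{"rx": 0,"ry": 0,"rz": 0,"tx": -0.5,"ty": 0,"tz": 0,"claw": 1},{"rx": 0,"ry": 0,"rz": 0,"tx": -1.5,"ty": 0,"tz": 0,"claw": 1},{"rx": 0,"ry": 0,"rz": 0,"tx": -2.5,"ty": 0,"tz": 0,"claw": 1},{"rx": 0,"ry": 0,"rz": 0,"tx": -3.5,"ty": 0,"tz": 0,"claw": 1},{"rx": 0,"ry": 0,"rz": 0,"tx": -5,"ty": 0,"tz": 0,"claw": 1},{"rx": 0,"ry": 0,"rz": 0,"tx": -7,"ty": 0,"tz": 0,"claw": 1},{"rx": 0,"ry": 0,"rz": 0,"tx": -10,"ty": 0,"tz": 0,"claw": 1},{"rx": 0,"ry": 0,"rz": 0,"tx": -13,"ty": 0,"tz": 0,"claw": 1},{"rx": 0,"ry": 0,"rz": 0,"tx": -13,"ty": 0,"tz": 0,"claw": 1}]}}

```text
time: 4.03
tool_pos: [0.6436, 0.0923, 0.3047]
tool_rot: [1.11, 1.266, -1.099]
wrist_force: [-0.5, -0.0, -0.9]
finger_gap: 0.0248
```

```bash
python3 - <<'E'
from h import *
o=arm.get_obs();print(o["wrist_force"],o["finger_gap"],o["torque"])
go([.444,-.326,.295],-36)
E
```

```text
[-0.45543068 -0.0150599  -0.94844105] 0.024840218309127252 [-0.02243944  0.02262463 -0.00960278]
t [  0.74 -25.59  38.65] r [44.   -0.2  -0.48] | tool y yaw 8.0 x axis [ 0.0088  0.0013 -1.    ]
```

>>> {"api": "carry_out", "payload": {"rows": [{"rx": 4,"ry": 0,"rz": 0,"tx": 0,"ty": -1.5,"tz": 2.3,"claw": 1},{"rx": 8,"ry": 0,"rz": 0,"tx": 0,"ty": -3.3,"tz": 5,"claw": 1},{"rx": 12,"ry": 0,"rz": 0,"tx": 0,"ty": -5.3,"tz": 8,"claw": 1},{"rx": 16,"ry": 0,"rz": 0,"tx": 0,"ty": -7.5,"tz": 11.3,"claw": 1},{"rx": 20,"ry": 0,"rz": 0,"tx": 0,"ty": -9.8,"tz": 14.8,"claw": 1},{"rx": 24,"ry": 0,"rz": 0,"tx": 0,"ty": -12.1,"tz": 18.3,"claw": 1},{"rx": 28,"ry": 0,"rz": 0,"tx": 0,"ty": -14.5,"tz": 21.9,"claw": 1},{"rx": 32,"ry": 0,"rz": 0,"tx": 0,"ty": -16.9,"tz": 25.5,"claw": 1},{"rx": 36,"ry": 0,"rz": 0,"tx": 0,"ty": -19.2,"tz": 29,"claw": 1},{"rx": 40,"ry": 0,"rz": 0,"tx": 0,"ty": -21.5,"tz": 32.5,"claw": 1},{"rx": 44,"ry": 0,"rz": 0,"tx": 0,"ty": -23.6,"tz": 35.6,"claw": 1},{"rx": 44,"ry": 0,"rz": 0,"tx": 0.7,"ty": -25.6,"tz": 38.6,"claw": 1}]}}

```text
time: 5.03
tool_pos: [0.4416, -0.3278, 0.2922]
tool_rot: [1.658, 0.838, -1.656]
wrist_force: [0.4, 0.4, -1.2]
finger_gap: 0.0245
```

>>> {"api": "carry_out", "payload": {"rows": [{"rx": 0,"ry": 0,"rz": 0,"tx": 0,"ty": 0,"tz": 0,"claw": 1},{"rx": 0,"ry": 0,"rz": 0,"tx": 0,"ty": 0,"tz": 0,"claw": 1}]}}

```text
time: 5.2
tool_pos: [0.4416, -0.3272, 0.2902]
tool_rot: [1.658, 0.842, -1.658]
wrist_force: [0.7, 0.4, -1.3]
finger_gap: 0.0249
```

```bash
python3 - <<'E'
from h import *
go([.444,-.326,.295],-36)
w=save("wrist","w2");s=save("scene","s2")
a=w["img"][60:360,120:520];b=cv2.resize(s["img"][60:180,190:330],None,fx=2.8,fy=2.8,interpolation=cv2.INTER_CUBIC)
D=np.zeros((340,800,3),np.uint8);D[:300,:400]=a;D[:336,405:797]=b;cv2.imwrite("pics/c3.png",D)
E
```

```text
t [-0.48  0.12 -0.24] r [-0.22 -0.01  0.05] | tool y yaw -36.22 x axis [-6.e-04  7.e-04 -1.e+00]
```

View pics/c3.png

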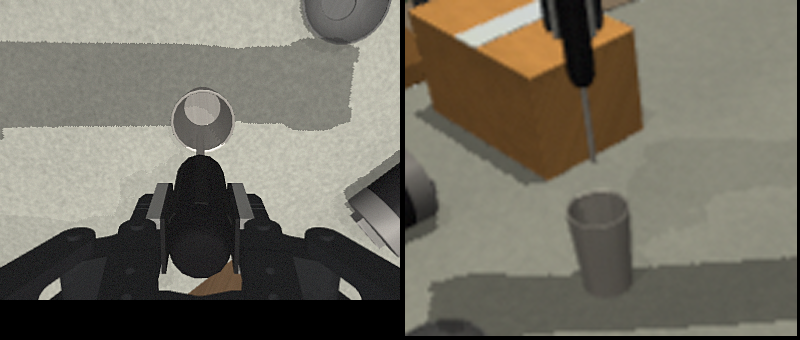

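```bash
python3 - <<'E'
from h import *
w=load("w2");s=load("s2");np.set_printoptions(precision=4,suppress=True)
print("cup rim wrist",at_z(w,323.5,180,.1))
print("tip",tri(ray(w,320.5,200),ray(s,257.1,117.1)),at_z(s,257.1,117.1,.157))
print("rim scene",at_z(s,190+(598-405)/2.8,60+207/2.8,.1))
print(proj(w,[.4417,-.327,.157]),proj(s,[.4417,-.327,.157]))
i=w["img"][180:225,295:345];cv2.imwrite("pics/c4.png",cv2.resize(i,None,fx=8,fy=8,interpolation=cv2.INTER_CUBIC))
E
```

```text
cup rim wrist [ 0.4448 -0.3265  0.1   ]
tip [ 0.4382 -0.3301  0.1556] [ 0.4392 -0.3283  0.157 ]
rim scene [ 0.4403 -0.3293  0.1   ]
[321.5578 195.1874] [256.6151 117.6453]
```

>>> {"api": "carry_out", "payload": {"rows": [{"rx": 0,"ry": 0,"rz": 0,"tx": 0,"ty": 0.1,"tz": -0.3,"claw": 1},{"rx": 0,"ry": 0,"rz": 0,"tx": 2,"ty": 0.1,"tz": -0.3,"claw": 1},{"rx": 0,"ry": 0,"rz": 0,"tx": 4,"ty": 0.1,"tz": -0.3,"claw": 1},{"rx": 0,"ry": 0,"rz": 0,"tx": 6,"ty": 0.1,"tz": -0.3,"claw": 1},{"rx": 0,"ry": 0,"rz": 0,"tx": 8,"ty": 0.1,"tz": -0.3,"claw": 1},{"rx": 0,"ry": 0,"rz": 0,"tx": 10,"ty": 0.1,"tz": -0.3,"claw": 1},{"rx": 0,"ry": 0,"rz": 0,"tx": 12,"ty": 0.1,"tz": -0.3,"claw": 1},{"rx": 0,"ry": 0,"rz": 0,"tx": 13.5,"ty": 0.1,"tz": -0.3,"claw": 1},{"rx": 0,"ry": 0,"rz": 0,"tx": 14.4,"ty": 0.1,"tz": -0.3,"claw": 1},{"rx": 0,"ry": 0,"rz": 0,"tx": 14.4,"ty": 0.1,"tz": -0.3,"claw": 1},{"rx": 0,"ry": 0,"rz": 0,"tx": 14.4,"ty": 0.1,"tz": -0.3,"claw": 1}]}}

```text
time: 6.22
tool_pos: [0.4461, -0.323, 0.1466]
tool_rot: [1.654, 0.845, -1.654]
wrist_force: [-0.4, 0.8, -1.0]
finger_gap: 0.0245
```

>>> {"api": "carry_out", "payload": {"rows": [{"rx": 0,"ry": 0,"rz": 0,"tx": 0.3,"ty": 0,"tz": 0.2,"claw": 1},{"rx": 0,"ry": 0,"rz": 0,"tx": 0.5,"ty": 0,"tz": 0.2,"claw": 1},{"rx": 0,"ry": 0,"rz": 0,"tx": 0.5,"ty": 0,"tz": 0.2,"claw": 1},{"rx": 0,"ry": 0,"rz": 0,"tx": 0.5,"ty": 0,"tz": 0.2,"claw": 1}]}}

```text
time: 6.55
tool_pos: [0.4445, -0.3257, 0.1417]
tool_rot: [1.655, 0.842, -1.655]
wrist_force: [0.4, -0.1, -0.3]
finger_gap: 0.0248
```

>>> {"api": "carry_out", "payload": {"rows": [{"rx": 0,"ry": 0,"rz": 0,"tx": 0,"ty": 0,"tz": 0,"claw": 3},{"rx": 0,"ry": 0,"rz": 0,"tx": 0,"ty": 0,"tz": 0,"claw": 4},{"rx": 0,"ry": 0,"rz": 0,"tx": 0,"ty": 0,"tz": 0,"claw": 6},{"rx": 0,"ry": 0,"rz": 0,"tx": 0,"ty": 0,"tz": 0,"claw": 8.5},{"rx": 0,"ry": 0,"rz": 0,"tx": 0,"ty": 0,"tz": 0,"claw": 8.5},{"rx": 0,"ry": 0,"rz": 0,"tx": 0,"ty": 0,"tz": 0,"claw": 8.5},{"rx": 0,"ry": 0,"rz": 0,"tx": 0,"ty": 0,"tz": 0,"claw": 8.5},{"rx": 0,"ry": 0,"rz": 0,"tx": -1.5,"ty": 0,"tz": 0,"claw": 8.5},{"rx": 0,"ry": 0,"rz": 0,"tx": -3,"ty": 0,"tz": 0,"claw": 8.5},{"rx": 0,"ry": 0,"rz": 0,"tx": -6,"ty": 0,"tz": 0,"claw": 8.5},{"rx": 0,"ry": 0,"rz": 0,"tx": -10,"ty": 0,"tz": 0,"claw": 8.5},{"rx": 0,"ry": 0,"rz": 0,"tx": -13,"ty": 0,"tz": 0,"claw": 8.5}]}}

```text
time: 7.55
tool_pos: [0.4442, -0.3253, 0.2736]
tool_rot: [1.655, 0.843, -1.655]
wrist_force: [0.7, 0.0, 0.3]
finger_gap: 0.0846
```

```bash
python3 - <<'E'
from h import *
s=save("scene","s3");go([.46,.24,.27],60)
cv2.imwrite("pics/c5.png",cv2.resize(s["img"][70:180,200:330],None,fx=3,fy=3,interpolation=cv2.INTER_CUBIC))
E
```

```text
t [  0.66 -32.12 -46.67] r [-96.     0.44  -0.39] | tool y yaw -36.0 x axis [ 0.0073 -0.0054 -1.    ]
```

View pics/c5.png

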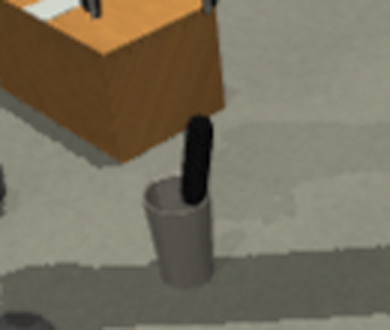

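>>> {"api": "carry_out", "payload": {"rows": [{"rx": -7,"ry": 0,"rz": 0,"tx": 0,"ty": -1.5,"tz": -2.1,"claw": 8.5},{"rx": -14,"ry": 0,"rz": 0,"tx": 0,"ty": -3,"tz": -4.2,"claw": 8.5},{"rx": -21,"ry": 0,"rz": 0,"tx": 0,"ty": -4.5,"tz": -6.3,"claw": 8.5},{"rx": -28,"ry": 0,"rz": 0,"tx": 0,"ty": -6,"tz": -8.4,"claw": 8.5},{"rx": -35,"ry": 0,"rz": 0,"tx": 0,"ty": -7.5,"tz": -10.5,"claw": 8.5},{"rx": -42,"ry": 0,"rz": 0,"tx": 0,"ty": -9,"tz": -12.6,"claw": 8.5},{"rx": -49,"ry": 0,"rz": 0,"tx": 0,"ty": -10.5,"tz": -14.7,"claw": 8.5},{"rx": -56,"ry": 0,"rz": 0,"tx": 0,"ty": -12,"tz": -16.8,"claw": 8.5},{"rx": -63,"ry": 0,"rz": 0,"tx": 0,"ty": -13.5,"tz": -18.9,"claw": 8.5},{"rx": -70,"ry": 0,"rz": 0,"tx": 0,"ty": -15,"tz": -21,"claw": 8.5},{"rx": -77,"ry": 0,"rz": 0,"tx": 0,"ty": -16.5,"tz": -23.1,"claw": 8.5},{"rx": -84,"ry": 0,"rz": 0,"tx": 0,"ty": -18,"tz": -25.2,"claw": 8.5}]}}

```text
time: 8.6
tool_pos: [0.4466, -0.0146, 0.2713]
tool_rot: [0.569, 1.495, -0.569]
wrist_force: [-0.6, -0.2, 0.3]
finger_gap: 0.0854
```

```bash
python3 - <<'E'
from h import *
go([.424,.266,.24],119)
E
```

```text
t [  3.13  19.45 -20.34] r [-7.066e+01  2.000e-02 -0.000e+00] | tool y yaw 48.34 x axis [ 4.e-04  0.e+00 -1.e+00]
```

>>> {"api": "carry_out", "payload": {"rows": [{"rx": -7,"ry": 0,"rz": 0,"tx": 0.3,"ty": 2,"tz": -2,"claw": 8.5},{"rx": -14,"ry": 0,"rz": 0,"tx": 0.6,"ty": 4,"tz": -4,"claw": 8.5},{"rx": -21,"ry": 0,"rz": 0,"tx": 0.9,"ty": 6,"tz": -6,"claw": 8.5},{"rx": -28,"ry": 0,"rz": 0,"tx": 1.2,"ty": 8,"tz": -8,"claw": 8.5},{"rx": -35,"ry": 0,"rz": 0,"tx": 1.5,"ty": 10,"tz": -10,"claw": 8.5},{"rx": -42,"ry": 0,"rz": 0,"tx": 1.8,"ty": 12,"tz": -12,"claw": 8.5},{"rx": -49,"ry": 0,"rz": 0,"tx": 2.1,"ty": 14,"tz": -14,"claw": 8.5},{"rx": -56,"ry": 0,"rz": 0,"tx": 2.5,"ty": 16,"tz": -16,"claw": 8.5},{"rx": -63,"ry": 0,"rz": 0,"tx": 2.8,"ty": 18,"tz": -18,"claw": 8.5},{"rx": -70.7,"ry": 0,"rz": 0,"tx": 3.1,"ty": 19.4,"tz": -20.3,"claw": 8.5},{"rx": -70.7,"ry": 0,"rz": 0,"tx": 3.1,"ty": 19.4,"tz": -20.3,"claw": 8.5},{"rx": -70.7,"ry": 0,"rz": 0,"tx": 3.1,"ty": 19.4,"tz": -20.3,"claw": 8.5}]}}

```text
time: 9.6
tool_pos: [0.4253, 0.2652, 0.2397]
tool_rot: [-0.395, 1.535, 0.394]
wrist_force: [-0.6, -0.3, -0.8]
finger_gap: 0.0848
```

```bash
python3 - <<'E'
from h import *
c=save("wrist","w4");o=arm.get_obs();print(o["tool_pos"],o["q"],o["qvel"].round(3));u,v=map(int,proj(c,[.45,.281,.055]));print(u,v)
x,y=u-60,v-50;print("crop",x,y)
cv2.imwrite("pics/c6.png",cv2.resize(c["img"][y:y+90,x:x+120],None,fx=6,fy=6,interpolation=cv2.INTER_CUBIC))
E
```

```text
[0.42559474 0.26436615 0.24007249] [ 5.56068383e-01  8.10375674e-02 -7.05634395e-02  1.41969981e+00
 -3.88032404e-04  5.53382078e-02] [-0.026 -0.011 -0.     0.003 -0.002  0.004]
319 210
crop 259 160
```

View pics/c6.png

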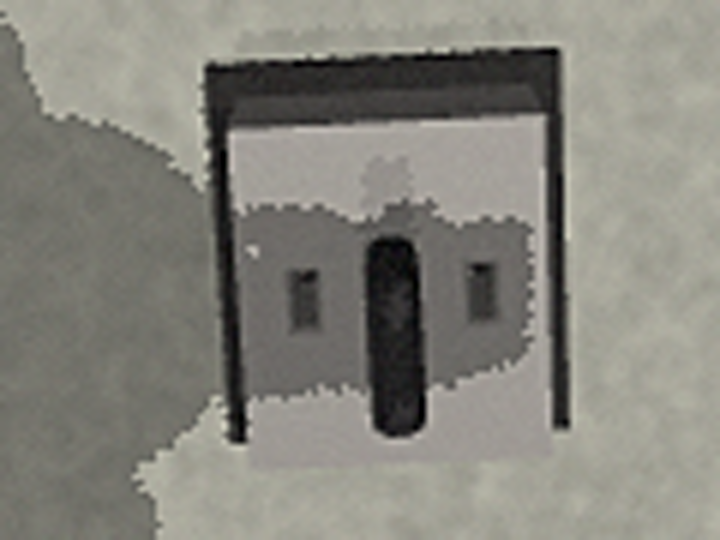

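```bash
python3 - <<'E'
from h import *
np.set_printoptions(precision=4,suppress=True)
c=load("w4");u=lambda x,y:(259+x/6,160+y/6)
a=at_z(c,*u(304,300),.036);b=at_z(c,*u(482,292),.036);ang=lambda d:np.degrees(np.arctan2(d[1],d[0]))
print("slots",a,b,(a+b)/2,ang(b-a),np.linalg.norm(b-a))
C=[at_z(c,*u(*p),.036) for p in((230,128),(546,115),(552,458),(250,468))]
print("block centre",np.mean(C,0),[ (ang(C[(i+1)%4]-C[i]),np.linalg.norm(C[(i+1)%4]-C[i])) for i in range(4)])
print("bow",at_z(c,*u(398,345),.074))
k=(a+b)/2;go([k[0],k[1],.15],ang(a-b)%360)
go([k[0],k[1],.15],ang(b-a)%360)
E
```

```text
slots [0.4594 0.2737 0.036 ] [0.4426 0.3011 0.036 ] [0.451  0.2874 0.036 ] 121.51999968203539 0.0321409442483744
block centre [0.4509 0.2877 0.036 ] [(np.float64(121.23630958616806), np.float64(0.055727014644393856)), (np.float64(31.19139219031926), np.float64(0.06425899490530991)), (np.float64(-59.13737268650912), np.float64(0.05575828421437924)), (np.float64(-148.83583987211207), np.float64(0.06389537364658125))]
bow [0.4485 0.2864 0.074 ]
t [9.01 0.81 3.34] r [177.17   0.04   0.04] | tool y yaw 118.69 x axis [-0.0002 -0.0006 -1.    ]
t [9.01 0.81 3.34] r [-2.83 -0.03  0.02] | tool y yaw 118.69 x axis [-0.0002 -0.0006 -1.    ]
```

>>> {"api": "carry_out", "payload": {"rows": [{"rx": -2.7,"ry": 0,"rz": 0,"tx": 3,"ty": 0.8,"tz": 3.3,"claw": 5},{"rx": -2.7,"ry": 0,"rz": 0,"tx": 6,"ty": 0.8,"tz": 3.3,"claw": 5},{"rx": -2.7,"ry": 0,"rz": 0,"tx": 9,"ty": 0.8,"tz": 3.3,"claw": 5},{"rx": -2.7,"ry": 0,"rz": 0,"tx": 12,"ty": 0.8,"tz": 3.3,"claw": 4.5},{"rx": -2.7,"ry": 0,"rz": 0,"tx": 12.5,"ty": 0.8,"tz": 3.3,"claw": 4.5},{"rx": -2.7,"ry": 0,"rz": 0,"tx": 12.5,"ty": 0.8,"tz": 3.3,"claw": 4.5}]}}

```text
time: 10.15
tool_pos: [0.45, 0.2853, 0.1138]
tool_rot: [-0.429, 1.532, 0.427]
wrist_force: [-0.6, 0.1, 0.5]
finger_gap: 0.0448
```

```bash
python3 - <<'E'
from h import *
go([.4507,.287,.043],121.3)
c=save("wrist","w5");s=save("scene","s5")
print(proj(c,[.4507,.287,.074]))
a=c["img"][100:400,120:520];b=cv2.resize(s["img"][240:320,380:475],None,fx=4,fy=4,interpolation=cv2.INTER_CUBIC)
D=np.zeros((320,790,3),np.uint8);D[:300,:400]=a;D[:320,405:785]=b;cv2.imwrite("pics/c7.png",D)
E
```

```text
t [7.08 0.11 0.18] r [-0.04 -0.23  0.02] | tool y yaw 121.26 x axis [-0.0033 -0.0023 -1.    ]
[318.46701903 234.3100131 ]
```

View pics/c7.png

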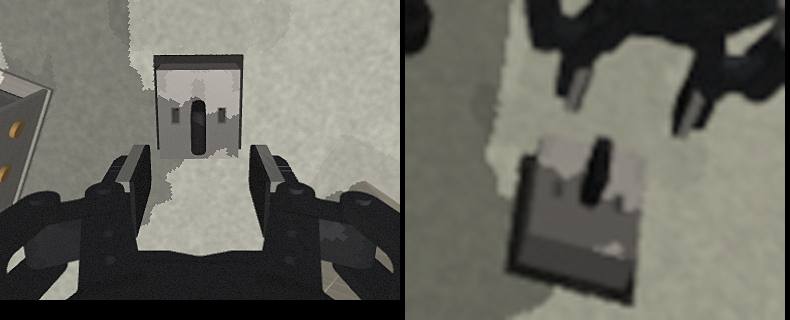

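>>> {"api": "carry_out", "payload": {"rows": [{"rx": 0,"ry": -0.2,"rz": 0,"tx": 2,"ty": 0.1,"tz": 0.2,"claw": 4.5},{"rx": 0,"ry": -0.2,"rz": 0,"tx": 4,"ty": 0.1,"tz": 0.2,"claw": 4.5},{"rx": 0,"ry": -0.2,"rz": 0,"tx": 6,"ty": 0.1,"tz": 0.2,"claw": 4},{"rx": 0,"ry": -0.2,"rz": 0,"tx": 7,"ty": 0.1,"tz": 0.2,"claw": 3},{"rx": 0,"ry": -0.2,"rz": 0,"tx": 7,"ty": 0.1,"tz": 0.2,"claw": 2},{"rx": 0,"ry": -0.2,"rz": 0,"tx": 7,"ty": 0.1,"tz": 0.2,"claw": 1.5},{"rx": 0,"ry": -0.2,"rz": 0,"tx": 7,"ty": 0.1,"tz": 0.2,"claw": 1.5}]}}

```text
time: 10.83
tool_pos: [0.4532, 0.2896, 0.0472]
tool_rot: [-0.428, 1.522, 0.43]
wrist_force: [1.0, -0.5, -0.4]
finger_gap: 0.0153
```

```bash
python3 - <<'E'
from h import *
go([.4507,.287,.043],121.3);print(arm.get_obs()["tool_pos"])
E
```

```text
t [ 0.42 -0.09 -0.36] r [ 0.09  0.36 -0.  ] | tool y yaw 121.39 x axis [ 0.0054  0.0033 -1.    ]
[0.45324054 0.28961739 0.04721865]
```

>>> {"api": "carry_out", "payload": {"rows": [{"rx": 0,"ry": 0,"rz": 0,"tx": 0,"ty": 0,"tz": 0,"claw": 1},{"rx": 0,"ry": 0,"rz": 0,"tx": 0,"ty": 0,"tz": 0,"claw": 0.5},{"rx": 0,"ry": 0,"rz": 0,"tx": 0,"ty": 0,"tz": 0,"claw": 0},{"rx": 0,"ry": 0,"rz": 0,"tx": 0,"ty": 0,"tz": 0,"claw": 0},{"rx": 0,"ry": 0,"rz": 0,"tx": 0,"ty": 0,"tz": 0,"claw": 0}]}}

```text
time: 11.25
tool_pos: [0.454, 0.2884, 0.0472]
tool_rot: [-0.429, 1.52, 0.427]
wrist_force: [1.8, -4.6, 4.3]
finger_gap: 0.0079
```

```bash
python3 - <<'E'
from h import *
o=arm.get_obs();print(o);go([.4507,.287,.043],121.3)
E
```

```text
{'time': 11.25, 'q': array([ 0.56784601,  0.20908534, -0.35145665,  1.00356509, -0.00353099,
        0.02075671]), 'qvel': array([ 0.00159334, -0.00155767, -0.00098497, -0.00247298,  0.00071879,
       -0.00103927]), 'tau': array([ 3.15016262e+00, -4.41381204e+01,  3.11432540e+01, -2.25892724e-01,
        1.80786196e+00,  2.83846149e-02]), 'tool_pos': array([0.45402325, 0.28839914, 0.04716578]), 'tool_rot': array([-0.42939721,  1.5204857 ,  0.42711624]), 'wrist_force': array([ 1.77504183, -4.62526911,  4.30319674]), 'torque': array([-1.16242922, -0.6338736 ,  0.03084565]), 'finger_gap': 0.007906223312117848}
t [ 0.41  0.05 -0.36] r [0.05 0.39 0.19] | tool y yaw 121.34 x axis [ 7.5e-03  6.0e-04 -1.0e+00]
```

>>> {"api": "carry_out", "payload": {"rows": [{"rx": 0,"ry": 0,"rz": 0,"tx": 0,"ty": 0,"tz": 0,"claw": 2},{"rx": 0,"ry": 0,"rz": 0,"tx": 0,"ty": 0,"tz": 0,"claw": 2.5},{"rx": 0,"ry": 0.3,"rz": 0,"tx": 0.2,"ty": 0,"tz": -0.35,"claw": 2.5},{"rx": 0,"ry": 0.3,"rz": 0,"tx": 0.4,"ty": 0,"tz": -0.35,"claw": 2.5},{"rx": 0,"ry": 0.3,"rz": 0,"tx": 0.4,"ty": 0,"tz": -0.35,"claw": 1.5},{"rx": 0,"ry": 0.3,"rz": 0,"tx": 0.4,"ty": 0,"tz": -0.35,"claw": 1.5}]}}

```text
time: 11.75
tool_pos: [0.4488, 0.2872, 0.0409]
tool_rot: [-0.43, 1.53, 0.429]
wrist_force: [-0.6, 0.1, 0.1]
finger_gap: 0.0151
```

```bash
python3 - <<'E'
from h import *
go([.4507,.287,.043],121.3);o=arm.get_obs();print(o["wrist_force"])
E
```

```text
t [-0.21 -0.11  0.15] r [ 0.11 -0.13 -0.01] | tool y yaw 121.41 x axis [-0.0021 -0.0011 -1.    ]
[-0.63112491  0.05184237  0.08395707]
```

>>> {"api": "carry_out", "payload": {"rows": [{"rx": 0.1,"ry": 0,"rz": 0,"tx": -0.1,"ty": 0,"tz": 0.15,"claw": 1.5},{"rx": 0.1,"ry": 0,"rz": 0,"tx": -0.1,"ty": 0,"tz": 0.15,"claw": 1.5},{"rx": 0.1,"ry": 0,"rz": 0,"tx": -0.1,"ty": 0,"tz": 0.15,"claw": 1},{"rx": 0.1,"ry": 0,"rz": 0,"tx": -0.1,"ty": 0,"tz": 0.15,"claw": 0.4},{"rx": 0.1,"ry": 0,"rz": 0,"tx": -0.1,"ty": 0,"tz": 0.15,"claw": 0},{"rx": 0.1,"ry": 0,"rz": 0,"tx": -0.1,"ty": 0,"tz": 0.15,"claw": 0},{"rx": 0.1,"ry": 0,"rz": 0,"tx": -0.1,"ty": 0,"tz": 0.15,"claw": 0},{"rx": 0.1,"ry": 0,"rz": 0,"tx": -0.1,"ty": 0,"tz": 0.15,"claw": 0}]}}

```text
time: 12.42
tool_pos: [0.4516, 0.2867, 0.0425]
tool_rot: [-0.43, 1.528, 0.424]
wrist_force: [3.9, -5.6, 1.5]
finger_gap: 0.0079
```

```bash
python3 - <<'E'
from h import *
go([.4507,.287,.043],121.3);o=arm.get_obs();print(o["tool_pos"],o["tool_rot"],o["wrist_force"],o["torque"],o["finger_gap"])
E
```

```text
t [-0.05  0.07 -0.07] r [-0.06 -0.05  0.21] | tool y yaw 121.24 x axis [ 0.0011 -0.0036 -1.    ]
[0.45164072 0.2867326  0.04246851] [-0.4302094   1.52812778  0.42417414] [ 3.94358082 -5.6466717   1.4741528 ] [-1.18552587 -0.85936592  0.01651136] 0.007866874011770966
```

>>> {"api": "carry_out", "payload": {"rows": [{"rx": 0,"ry": 0,"rz": 0,"tx": -0.5,"ty": 0,"tz": 0,"claw": 0},{"rx": 0,"ry": 0,"rz": 0,"tx": -1,"ty": 0,"tz": 0,"claw": 0},{"rx": 0,"ry": 0,"rz": 0,"tx": -2,"ty": 0,"tz": 0,"claw": 0},{"rx": 0,"ry": 0,"rz": 0,"tx": -4,"ty": 0,"tz": 0,"claw": 0},{"rx": 0,"ry": 0,"rz": 0,"tx": -7,"ty": 0,"tz": 0,"claw": 0},{"rx": 0,"ry": 0,"rz": 0,"tx": -11,"ty": 0,"tz": 0,"claw": 0},{"rx": 0,"ry": 0,"rz": 0,"tx": -13,"ty": 0,"tz": 0,"claw": 0},{"rx": 0,"ry": 0,"rz": 0,"tx": -13,"ty": 0,"tz": 0,"claw": 0},{"rx": 0,"ry": 0,"rz": 0,"tx": -13,"ty": 0,"tz": 0,"claw": 0}]}}

```text
time: 13.17
tool_pos: [0.4513, 0.2886, 0.1734]
tool_rot: [-0.427, 1.527, 0.429]
wrist_force: [0.2, -0.1, -0.5]
finger_gap: 0.0082
```

```bash
python3 - <<'E'
from h import *
o=arm.get_obs();print(o["tool_pos"],o["tool_rot"],o["wrist_force"],o["torque"],o["finger_gap"])
go([.58,-.0640,.175],98.6)
E
```

```text
[0.45127196 0.28861676 0.17344467] [-0.42746703  1.52708728  0.42853791] [ 0.21825891 -0.14727394 -0.45412759] [-0.01083143 -0.02284042  0.01957853] 0.008167093868585157
t [ -0.18 -36.82  -7.32] r [22.7   0.06 -0.03] | tool y yaw 121.3 x axis [ 8.e-04  9.e-04 -1.e+00]
```

```bash
python3 - <<'E'
from h import *
go([.602,-.0640,.170],98.6)
E
```

```text
t [  0.32 -37.96  -5.44] r [22.7   0.06 -0.03] | tool y yaw 121.3 x axis [ 8.e-04  9.e-04 -1.e+00]
```

>>> {"api": "carry_out", "payload": {"rows": [{"rx": 2,"ry": 0,"rz": 0,"tx": 0,"ty": -2.5,"tz": -0.4,"claw": 0},{"rx": 5,"ry": 0,"rz": 0,"tx": 0,"ty": -6,"tz": -0.9,"claw": 0},{"rx": 8,"ry": 0,"rz": 0,"tx": 0,"ty": -9.5,"tz": -1.4,"claw": 0},{"rx": 11,"ry": 0,"rz": 0,"tx": 0,"ty": -13,"tz": -1.9,"claw": 0},{"rx": 13,"ry": 0,"rz": 0,"tx": 0,"ty": -16.5,"tz": -2.4,"claw": 0},{"rx": 15,"ry": 0,"rz": 0,"tx": 0,"ty": -20,"tz": -2.9,"claw": 0},{"rx": 17,"ry": 0,"rz": 0,"tx": 0,"ty": -23.5,"tz": -3.4,"claw": 0},{"rx": 19,"ry": 0,"rz": 0,"tx": 0,"ty": -27,"tz": -3.9,"claw": 0},{"rx": 21,"ry": 0,"rz": 0,"tx": 0,"ty": -30.5,"tz": -4.4,"claw": 0},{"rx": 22.7,"ry": 0,"rz": 0,"tx": 0,"ty": -34,"tz": -4.9,"claw": 0},{"rx": 22.7,"ry": 0,"rz": 0,"tx": 0,"ty": -37,"tz": -5.4,"claw": 0},{"rx": 22.7,"ry": 0,"rz": 0,"tx": 0.3,"ty": -38,"tz": -5.4,"claw": 0}]}}

```text
time: 14.17
tool_pos: [0.6022, -0.0684, 0.1672]
tool_rot: [-0.116, 1.571, 0.114]
wrist_force: [-1.0, -0.0, -0.0]
finger_gap: 0.008
```

>>> {"api": "carry_out", "payload": {"rows": [{"rx": 0,"ry": 0,"rz": 0,"tx": 0,"ty": 0,"tz": 0,"claw": 0},{"rx": 0,"ry": 0,"rz": 0,"tx": 0,"ty": 0,"tz": 0,"claw": 0},{"rx": 0,"ry": 0,"rz": 0,"tx": 0,"ty": 0,"tz": 0,"claw": 0}]}}

```text
time: 14.42
tool_pos: [0.601, -0.0635, 0.1684]
tool_rot: [-0.119, 1.571, 0.119]
wrist_force: [-0.4, -0.5, 0.4]
finger_gap: 0.0082
```

```bash
python3 - <<'E'
from h import *
o=arm.get_obs();print(o["tool_pos"],o["qvel"].round(3));p=o["tool_pos"]
go([.602,-.0640,.13],98.6)
c=save("wrist","w6");s=save("scene","s6")
u,v=map(int,proj(c,[.602,-.064,.1]));x,y=u-50,v-60
us,vs=map(int,proj(s,[.602,-.064,.11]));xs,ys=us-45,vs-45
print(x,y,xs,ys,"tip proj",proj(c,p-[0,0,.0365]),proj(s,p-[0,0,.0365]),"hole",proj(c,[.602,-.064,.078]),proj(s,[.602,-.064,.078]))
a=cv2.resize(c["img"][y:y+120,x:x+100],None,fx=4,fy=4,interpolation=cv2.INTER_CUBIC);b=cv2.resize(s["img"][ys:ys+96,xs:xs+80],None,fx=5,fy=5,interpolation=cv2.INTER_CUBIC)
cv2.imwrite("pics/c8.png",np.hstack([a,b]))
E
```

```text
[ 0.60102549 -0.06354299  0.16835511] [ 0.015 -0.012  0.006  0.002 -0.002 -0.002]
t [ 3.84 -0.06  0.1 ] r [ 0.05 -0.2  -0.02] | tool y yaw 98.65 x axis [-3.5e-03 -1.0e-04 -1.0e+00]
266 159 222 165 tip proj [316.67398351 234.92141804] [267.48423109 203.42674176] hole [316.40652228 210.5199886 ] [269.29741041 219.09006115]
```

View pics/c8.png

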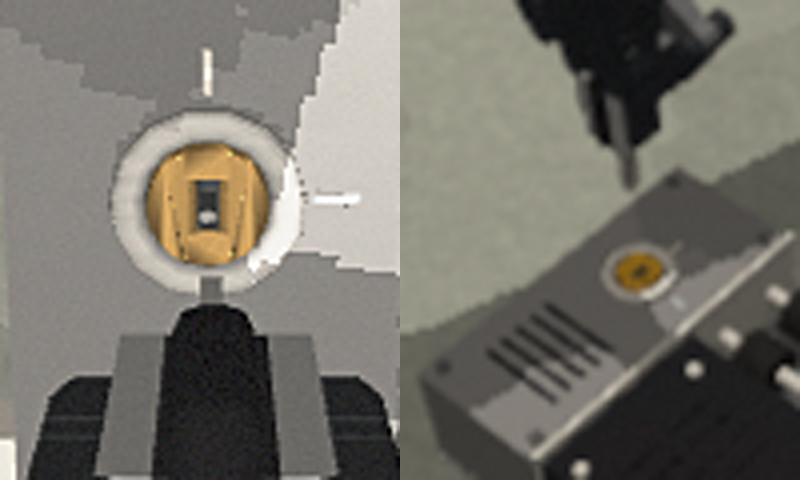

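>>> {"api": "carry_out", "payload": {"rows": [{"rx": 0,"ry": -0.2,"rz": 0,"tx": 1,"ty": 0,"tz": 0.1,"claw": 0},{"rx": 0,"ry": -0.2,"rz": 0,"tx": 2,"ty": 0,"tz": 0.1,"claw": 0},{"rx": 0,"ry": -0.2,"rz": 0,"tx": 3,"ty": 0,"tz": 0.1,"claw": 0},{"rx": 0,"ry": -0.2,"rz": 0,"tx": 4,"ty": 0,"tz": 0.1,"claw": 0},{"rx": 0,"ry": -0.2,"rz": 0,"tx": 4.5,"ty": 0,"tz": 0.1,"claw": 0},{"rx": 0,"ry": -0.2,"rz": 0,"tx": 4.5,"ty": 0,"tz": 0.1,"claw": 0},{"rx": 0,"ry": -0.2,"rz": 0,"tx": 4.5,"ty": 0,"tz": 0.1,"claw": 0},{"rx": 0,"ry": -0.2,"rz": 0,"tx": 4.5,"ty": 0,"tz": 0.1,"claw": 0}]}}

```text
time: 15.18
tool_pos: [0.603, -0.0646, 0.1247]
tool_rot: [-0.118, 1.565, 0.117]
wrist_force: [-0.3, -0.2, -0.2]
finger_gap: 0.0083
```

```bash
python3 - <<'E'
from h import *
o=arm.get_obs();print(o["tool_pos"],o["qvel"].round(3),o["wrist_force"]);p=o["tool_pos"]
go([.602,-.0640,.11],98.6)
c=save("wrist","w7");s=save("scene","s7")
u,v=map(int,proj(c,[.602,-.064,.078]));x,y=u-40,v-45
us,vs=map(int,proj(s,[.602,-.064,.09]));xs,ys=us-30,vs-30
np.set_printoptions(precision=1,suppress=True)
ct=p-[0,0,.0365]
print(x,y,xs,ys,"tip",proj(c,ct),proj(s,ct),"hole",proj(c,[.602,-.064,.078]),proj(s,[.602,-.064,.078]))
a=cv2.resize(c["img"][y:y+90,x:x+80],None,fx=5,fy=5,interpolation=cv2.INTER_CUBIC);b=cv2.resize(s["img"][ys:ys+64,xs:xs+57],None,fx=7,fy=7,interpolation=cv2.INTER_CUBIC)[:450]
cv2.imwrite("pics/c9.png",np.hstack([a,np.pad(b,((0,450-len(b)),(0,0),(0,0)))]))
E
```

```text
[ 0.60299517 -0.0646236   0.1246863 ] [-0.001 -0.004  0.006 -0.001 -0.001 -0.001] [-0.28251044 -0.17797303 -0.22728368]
t [ 1.47  0.08 -0.09] r [-0.01  0.13  0.04] | tool y yaw 98.59 x axis [ 2.4e-03 -4.0e-04 -1.0e+00]
278 182 238 185 tip [316.7 234.6] [268.4 216.3] hole [318.2 227.2] [269.3 219.1]
```

View pics/c9.png

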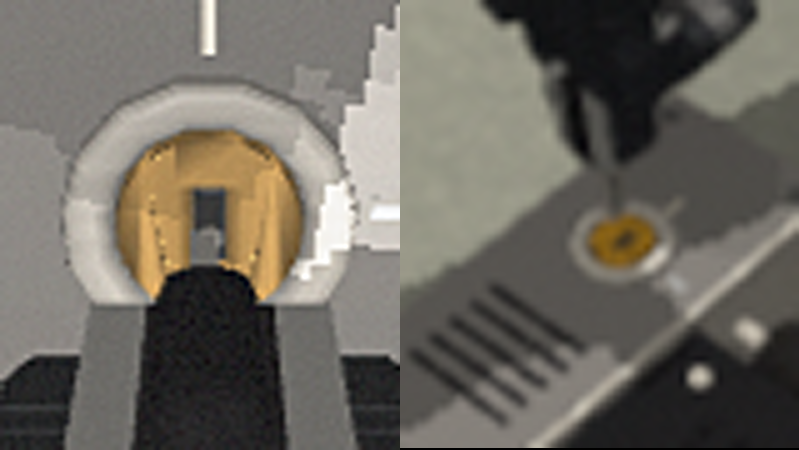

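```bash
python3 - <<'E'
from h import *
c=load("w7");T=R.from_rotvec(arm.get_obs()["tool_rot"]).as_matrix();p=arm.get_obs()["tool_pos"]
for n,a,z,off in(("slot",(319.8,219.4),.078,.0052),("tip",(320.0,228.2),.0882,.002)):
    P=at_z(c,*a,z)+T[:,2]*off;print(n,P,"rel tool(mm)",(T.T@(P-p)*1000).round(2))
col=c["img"][212:240,318:322].mean((1,2));print(col.round(0))
E
```

```text
slot [ 0.6021056  -0.06299008  0.07801487] rel tool(mm) [46.91  1.86 -0.94]
tip [ 0.6008793  -0.06306348  0.08820572] rel tool(mm) [36.72  1.97 -2.14]
[122. 128. 134. 136. 137. 137. 142. 111.  76.  52.  57.  55.  56.  55.
  53.  78. 126. 112. 115. 107. 103. 104. 117.  41.  24.  28.  26.  28.]
```

>>> {"api": "carry_out", "payload": {"rows": [{"rx": 0,"ry": 0.1,"rz": 0,"tx": 0.3,"ty": 0,"tz": 0.14,"claw": 0},{"rx": 0,"ry": 0.1,"rz": 0,"tx": 0.6,"ty": 0,"tz": 0.14,"claw": 0},{"rx": 0,"ry": 0.1,"rz": 0,"tx": 0.9,"ty": 0,"tz": 0.14,"claw": 0},{"rx": 0,"ry": 0.1,"rz": 0,"tx": 1.2,"ty": 0,"tz": 0.14,"claw": 0},{"rx": 0,"ry": 0.1,"rz": 0,"tx": 1.4,"ty": 0,"tz": 0.14,"claw": 0},{"rx": 0,"ry": 0.1,"rz": 0,"tx": 1.6,"ty": 0,"tz": 0.14,"claw": 0},{"rx": 0,"ry": 0.1,"rz": 0,"tx": 1.6,"ty": 0,"tz": 0.14,"claw": 0}]}}

```text
time: 15.87
tool_pos: [0.6039, -0.0643, 0.1077]
tool_rot: [-0.118, 1.568, 0.117]
wrist_force: [0.7, 0.2, -0.1]
finger_gap: 0.0081
```

```bash
cat > st.py <<'E'
from h import *
o=arm.get_obs();C=R.from_rotvec(o["tool_rot"]).as_matrix()
print(o["tool_pos"].round(4),"F tool",(C.T@o["wrist_force"]).round(2),"M tool",(C.T@o["torque"]).round(3),"gap",round(o["finger_gap"],4),"q6",o["q"][5].round(3))
go([.602,-.064,.0845],98.6)
E
python3 st.py
```

```text
[ 0.6039 -0.0643  0.1077] F tool [0.13 0.05 0.74] M tool [-0.024  0.002  0.035] gap 0.0081 q6 -0.256
t [ 2.32  0.06 -0.18] r [-0.   -0.04  0.03] | tool y yaw 98.6 x axis [-6.e-04 -6.e-04 -1.e+00]
```

>>> {"api": "carry_out", "payload": {"rows": [{"rx": 0,"ry": 0,"rz": 0,"tx": 0.2,"ty": 0,"tz": 0,"claw": 0},{"rx": 0,"ry": 0,"rz": 0,"tx": 0.4,"ty": 0,"tz": 0,"claw": 0},{"rx": 0,"ry": 0,"rz": 0,"tx": 0.6,"ty": 0,"tz": 0,"claw": 0},{"rx": 0,"ry": 0,"rz": 0,"tx": 0.8,"ty": 0,"tz": 0,"claw": 0},{"rx": 0,"ry": 0,"rz": 0,"tx": 1,"ty": 0,"tz": 0,"claw": 0},{"rx": 0,"ry": 0,"rz": 0,"tx": 1.2,"ty": 0,"tz": 0,"claw": 0},{"rx": 0,"ry": 0,"rz": 0,"tx": 1.2,"ty": 0,"tz": 0,"claw": 0}]}}

```text
time: 16.45
tool_pos: [0.6037, -0.0645, 0.0957]
tool_rot: [-0.118, 1.568, 0.117]
wrist_force: [-2.2, -0.1, 0.1]
finger_gap: 0.0077
```

```bash
python3 st.py
```

```text
[ 0.6037 -0.0645  0.0957] F tool [-0.12  0.26 -2.22] M tool [ 0.027  0.464 -0.026] gap 0.0077 q6 -0.256
t [ 1.12  0.07 -0.16] r [-0.01 -0.05  0.04] | tool y yaw 98.59 x axis [-7.e-04 -7.e-04 -1.e+00]
```

>>> {"api": "carry_out", "payload": {"rows": [{"rx": 0,"ry": 0,"rz": 0,"tx": 0.2,"ty": 0,"tz": -0.05,"claw": 0},{"rx": 0,"ry": 0,"rz": 0,"tx": 0.4,"ty": 0,"tz": -0.05,"claw": 0},{"rx": 0,"ry": 0,"rz": 0,"tx": 0.6,"ty": 0,"tz": -0.05,"claw": 0},{"rx": 0,"ry": 0,"rz": 0,"tx": 0.8,"ty": 0,"tz": -0.05,"claw": 0},{"rx": 0,"ry": 0,"rz": 0,"tx": 1,"ty": 0,"tz": -0.05,"claw": 0}]}}

```text
time: 16.87
tool_pos: [0.604, -0.0645, 0.0871]
tool_rot: [-0.119, 1.566, 0.117]
wrist_force: [-3.8, 0.2, 10.1]
finger_gap: 0.0086
```

```bash
python3 st.py
```

```text
[ 0.604  -0.0645  0.0871] F tool [-10.08   0.76  -3.67] M tool [0.052 0.995 0.199] gap 0.0086 q6 -0.256
t [ 0.26  0.08 -0.19] r [0.   0.08 0.05] | tool y yaw 98.6 x axis [ 1.4e-03 -7.0e-04 -1.0e+00]
```

>>> {"api": "carry_out", "payload": {"rows": [{"rx": 0,"ry": 0,"rz": 0,"tx": 0.15,"ty": 0,"tz": -0.03,"claw": 0},{"rx": 0,"ry": 0,"rz": 0,"tx": 0.3,"ty": 0,"tz": -0.03,"claw": 0},{"rx": 0,"ry": 0,"rz": 0,"tx": 0.3,"ty": 0,"tz": -0.03,"claw": 0}]}}

```text
time: 17.12
tool_pos: [0.604, -0.0645, 0.0842]
tool_rot: [-0.118, 1.566, 0.117]
wrist_force: [-3.3, 0.2, 7.9]
finger_gap: 0.008
```

```bash
python3 st.py
```

```text
[ 0.604  -0.0645  0.0842] F tool [-7.9   0.66 -3.17] M tool [0.036 0.554 0.15 ] gap 0.008 q6 -0.256
t [-0.03  0.08 -0.19] r [-0.    0.11  0.05] | tool y yaw 98.6 x axis [ 2.e-03 -6.e-04 -1.e+00]
```

>>> {"api": "carry_out", "payload": {"rows": [{"rx": 0,"ry": 0,"rz": 0,"tx": 0.1,"ty": 0,"tz": 0,"claw": 0},{"rx": 0,"ry": 0,"rz": 0,"tx": 0.2,"ty": 0,"tz": 0,"claw": 0},{"rx": 0,"ry": 0,"rz": 0,"tx": 0.2,"ty": 0,"tz": 0,"claw": 0}]}}

```text
time: 17.37
tool_pos: [0.6041, -0.0646, 0.0838]
tool_rot: [-0.119, 1.564, 0.117]
wrist_force: [-6.3, 0.4, 16.1]
finger_gap: 0.0081
```

```bash
python3 st.py
```

```text
[ 0.6041 -0.0646  0.0838] F tool [-16.14   1.31  -6.08] M tool [0.055 1.43  0.178] gap 0.0081 q6 -0.256
t [-0.07  0.09 -0.2 ] r [0.   0.18 0.08] | tool y yaw 98.6 x axis [ 0.0033 -0.001  -1.    ]
```

>>> {"api": "carry_out", "payload": {"rows": [{"rx": 5,"ry": 0,"rz": 0,"tx": 0,"ty": -0.02,"tz": -0.05,"claw": 0},{"rx": 10,"ry": 0,"rz": 0,"tx": 0,"ty": -0.03,"tz": -0.05,"claw": 0},{"rx": 15,"ry": 0,"rz": 0,"tx": 0,"ty": -0.05,"tz": -0.06,"claw": 0},{"rx": 20,"ry": 0,"rz": 0,"tx": 0,"ty": -0.06,"tz": -0.06,"claw": 0},{"rx": 25,"ry": 0,"rz": 0,"tx": 0,"ty": -0.08,"tz": -0.07,"claw": 0},{"rx": 25,"ry": 0,"rz": 0,"tx": 0,"ty": -0.08,"tz": -0.07,"claw": 0}]}}

```text
time: 17.87
tool_pos: [0.6041, -0.065, 0.0838]
tool_rot: [0.228, 1.555, -0.226]
wrist_force: [-5.4, 0.8, 15.1]
finger_gap: 0.0083
```

```bash
python3 st.py
```

```text
[ 0.6041 -0.065   0.0838] F tool [-15.09  -0.79  -5.36] M tool [0.021 1.153 0.173] gap 0.0083 q6 0.182
t [-0.07  0.03 -0.22] r [-25.19   0.24  -0.03] | tool y yaw 73.41 x axis [ 4.2e-03  2.0e-04 -1.0e+00]
```

>>> {"api": "carry_out", "payload": {"rows": [{"rx": 5,"ry": 0,"rz": 0,"tx": 0,"ty": -0.02,"tz": -0.05,"claw": 0},{"rx": 10,"ry": 0,"rz": 0,"tx": 0,"ty": -0.03,"tz": -0.05,"claw": 0},{"rx": 15,"ry": 0,"rz": 0,"tx": 0,"ty": -0.05,"tz": -0.06,"claw": 0},{"rx": 20,"ry": 0,"rz": 0,"tx": 0,"ty": -0.06,"tz": -0.06,"claw": 0},{"rx": 25,"ry": 0,"rz": 0,"tx": 0,"ty": -0.08,"tz": -0.07,"claw": 0},{"rx": 30,"ry": 0,"rz": 0,"tx": 0,"ty": -0.1,"tz": -0.08,"claw": 0},{"rx": 35,"ry": 0,"rz": 0,"tx": 0,"ty": -0.11,"tz": -0.08,"claw": 0},{"rx": 40,"ry": 0,"rz": 0,"tx": 0,"ty": -0.12,"tz": -0.09,"claw": 0},{"rx": 40,"ry": 0,"rz": 0,"tx": 0,"ty": -0.12,"tz": -0.09,"claw": 0}]}}

```text
time: 18.62
tool_pos: [0.6035, -0.0659, 0.0838]
tool_rot: [0.771, 1.425, -0.767]
wrist_force: [-2.7, 1.0, 13.5]
finger_gap: 0.0081
```

```bash
python3 st.py
```

```text
[ 0.6035 -0.0659  0.0838] F tool [-13.51  -1.61  -2.31] M tool [-0.068  0.656 -0.245] gap 0.0081 q6 0.879
t [-0.07 -0.02 -0.24] r [-65.19   0.3   -0.13] | tool y yaw 33.41 x axis [ 0.0054 -0.     -1.    ]
```

>>> {"api": "carry_out", "payload": {"rows": [{"rx": 5,"ry": 0,"rz": 0,"tx": 0,"ty": -0.02,"tz": 0,"claw": 0},{"rx": 10,"ry": 0,"rz": 0,"tx": 0,"ty": -0.03,"tz": 0,"claw": 0},{"rx": 15,"ry": 0,"rz": 0,"tx": 0,"ty": -0.05,"tz": -0.01,"claw": 0},{"rx": 20,"ry": 0,"rz": 0,"tx": 0,"ty": -0.06,"tz": -0.01,"claw": 0},{"rx": 25,"ry": 0,"rz": 0,"tx": 0,"ty": -0.08,"tz": -0.02,"claw": 0},{"rx": 30,"ry": 0,"rz": 0,"tx": 0,"ty": -0.1,"tz": -0.03,"claw": 0},{"rx": 35,"ry": 0,"rz": 0,"tx": 0,"ty": -0.11,"tz": -0.03,"claw": 0},{"rx": 35,"ry": 0,"rz": 0,"tx": 0,"ty": -0.11,"tz": -0.03,"claw": 0}]}}

```text
time: 19.28
tool_pos: [0.6027, -0.0663, 0.0839]
tool_rot: [1.232, 1.192, -1.225]
wrist_force: [-1.5, 1.6, 12.7]
finger_gap: 0.0085
```

```bash
python3 st.py
```

```text
[ 0.6027 -0.0663  0.0839] F tool [-12.73  -1.49  -1.55] M tool [-0.078  0.316 -0.342] gap 0.0085 q6 1.488
t [-0.06 -0.08 -0.23] r [-100.18    0.3    -0.25] | tool y yaw -1.58 x axis [ 5.9e-03 -1.0e-04 -1.0e+00]
```

>>> {"api": "carry_out", "payload": {"rows": [{"rx": 2,"ry": 0,"rz": 0,"tx": 0,"ty": -0.01,"tz": 0,"claw": 0},{"rx": 4,"ry": 0,"rz": 0,"tx": 0,"ty": -0.01,"tz": 0,"claw": 0},{"rx": 6,"ry": 0,"rz": 0,"tx": 0,"ty": -0.02,"tz": 0,"claw": 0},{"rx": 6,"ry": 0,"rz": 0,"tx": 0,"ty": -0.02,"tz": 0,"claw": 0}]}}

```text
time: 19.62
tool_pos: [0.6026, -0.0663, 0.0839]
tool_rot: [1.307, 1.141, -1.299]
wrist_force: [-1.5, 1.1, 13.0]
finger_gap: 0.0082
```

```bash
python3 st.py
```

```text
[ 0.6026 -0.0663  0.0839] F tool [-13.02  -1.53  -0.9 ] M tool [-0.285  0.321 -0.389] gap 0.0082 q6 1.591
t [-0.07 -0.09 -0.22] r [-106.03    0.29   -0.27] | tool y yaw -7.43 x axis [ 6.1e-03 -2.0e-04 -1.0e+00]
```

>>> {"api": "carry_out", "payload": {"rows": [{"rx": 0,"ry": 0,"rz": 0,"tx": 0,"ty": 0,"tz": 0,"claw": 0},{"rx": 0,"ry": 0,"rz": 0,"tx": 0,"ty": 0,"tz": 0,"claw": 0},{"rx": 0,"ry": 0,"rz": 0,"tx": 0,"ty": 0,"tz": 0,"claw": 0},{"rx": 0,"ry": 0,"rz": 0,"tx": 0,"ty": 0,"tz": 0,"claw": 0},{"rx": 0,"ry": 0,"rz": 0,"tx": 0,"ty": 0,"tz": 0,"claw": 0},{"rx": 0,"ry": 0,"rz": 0,"tx": 0,"ty": 0,"tz": 0,"claw": 0}]}}

```text
time: 20.12
tool_pos: [0.6026, -0.0663, 0.0839]
tool_rot: [1.306, 1.141, -1.298]
wrist_force: [-1.1, 1.6, 13.1]
finger_gap: 0.0082
```

```bash
python3 st.py; python3 - <<'E'
from h import *
c=save("wrist","w8");s=save("scene","s8")
a=cv2.resize(c["img"][190:290,260:380],None,fx=3.3,fy=3.3,interpolation=cv2.INTER_CUBIC)[:330,:396]
b=cv2.resize(s["img"][100:320,180:460],(400,314));D=np.zeros((330,800,3),np.uint8);D[:a.shape[0],:a.shape[1]]=a;D[:314,400:]=b
cv2.imwrite("pics/c10.png",D)
E
```

```text
[ 0.6026 -0.0663  0.0839] F tool [-13.1   -1.24  -1.4 ] M tool [-0.267  0.334 -0.38 ] gap 0.0082 q6 1.589
t [-0.06 -0.09 -0.22] r [-105.95    0.3    -0.27] | tool y yaw -7.35 x axis [ 6.e-03 -2.e-04 -1.e+00]
```

View pics/c10.png

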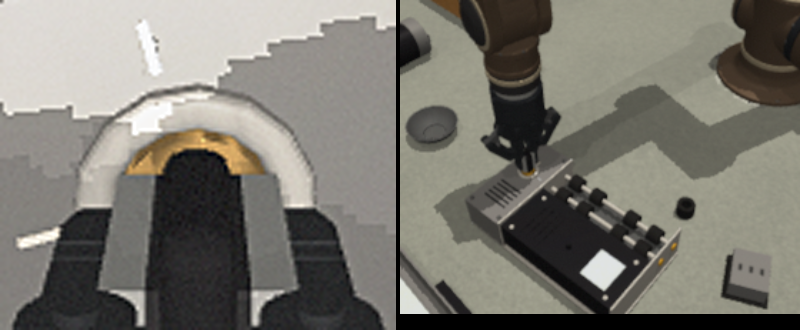

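```bash
python3 -c "
from rig import workorder;print(workorder.close_job())"
```

```text
the job is handed in; nothing more can be done
None
```

The job is handed in at about 20 s of the 67 s allowed, with the driver in the cup and the key turned to the stop and still gripped.

- **Driver:** I pulled it straight up out of the screw hole and lowered it into the tool cup. A picture right after release showed the cup standing and the driver leaning inside it. I didn't re-photograph the cup at the end.
- **Key:** I took it from the block, re-gripping once because the first grip was about 4 mm off centre, and pushed it into the switch. The axial force rose to about 16 N, and the last 2 mm of commanded push moved it only 0.4 mm. The tool stopped at z = 0.0838 m against 0.0845 m expected for home.
- **Turn:** I turned the hand about 106° clockwise. The key met no block in the first 25°, where an incomplete insertion would have stopped it. The spring's torque built to about 0.08 N m, then jumped to about 0.28 N m at the stop. It stayed steady over half a second of holding, with about 13 N still pushing down.
- **Not confirmed:** the switch angle can't be read directly, so the stop is inferred from that torque jump. The camera and arm readings of the keyhole also differed by 1–2 mm. I corrected for this before inserting.

In the last pictures the screw dish, the spare roller and the emptied key block looked undisturbed. The cleaner bottle was outside that picture, but the arm never went near it.

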